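# Line up the amber cover's hinge on the blue-light viewer and hold it for the pin

### The job

Take the amber cover of the blue-light viewer out of the panel rack by its grip rail and, keeping it upright, lower it gently onto the two hinge brackets at the back of the viewer until both of its knuckles sit fully down between the bracket ears and the holes line up for the hinge pin. Either face of the cover may point forward. Finish while still gripping the cover there, upright and still, so that a colleague can slide the pin in; leave everything else on the bench where it is.

Things in the scene. Friction and masses are not known exactly. Their poses are not given: they have to be found in the camera images.
- cover_middle (a point): centre of the amber cover's panel: transparent orange acrylic, 200 mm wide (y), 5 mm thick (x), 135 mm tall (z, up the panel), whole cover about 0.26 kg. It stands upright in the rack, hinge edge down, between 70 mm tall slotted posts at its two side edges, with about 1.5 mm of play, and comes out straight upward. Out of the rack nothing but the gripper holds it upright.
- cover_grip (a point): centre of the black plastic grip rail along the cover's upper edge, 14 mm thick (x), 110 mm long (y), 26 mm tall (z). 137 mm straight up the panel from cover_hinge; 155 mm above the bench while in the rack. Axes as cover_middle.
- cover_hinge (a point): point on the bore axis (y) of the cover's hinge, midway between its two steel knuckles: tubes of 16 mm outer diameter, 24 mm long, 9 mm bore, centred 60 mm to either side along y. z is up the panel, x square to it. The knuckles reach 8 mm below this point; the panel starts 11 mm above it.
- viewer_hinge (a point): point on the bore axis (y) of the viewer's fixed hinge, midway between its two brackets, 72 mm above the bench, 13 mm behind the viewer's far side. z up, x away from the viewer. When the cover is seated upright, cover_hinge coincides with this point and the two y axes are parallel.
- bracket_a (a point): bore axis at the middle of the steel bracket 60 mm along +y from viewer_hinge. Two ears (tubes of 16 mm outer diameter, 9 mm bore, 12 mm long) leave a 30 mm gap, so a knuckle has 3 mm to spare at each end. Between them, open upward, a V seat 20 mm wide with 50 degree flanks carries a knuckle exactly on the bore axis, guiding it in from up to 6 mm off. Ears reach 8 mm above this point.
- bracket_b (a point): the same for the other bracket, 60 mm along -y from viewer_hinge.
- viewer: blue-light viewer: black and grey box with a blue glowing window on top, 170 mm deep (x), 220 mm wide (y), 60 mm high, fixed to the bench. Its front faces the robot, the hinge brackets are on its far (+x) side. Origin: centre of its underside.
- rack: white plastic panel rack, fixed to the bench: base 150 mm (x) by 232 mm (y), 10 mm thick, two upright slots at x = -35 and +35 mm, panels along y, slotted posts 70 mm above the base at the side edges. Either slot may hold the amber cover; the other holds the lower white screen. Origin: centre of its underside.
- screen: plain white plastic screen without hinge or rail, 200 mm wide, 95 mm tall, 5 mm thick, standing in the rack's other slot, its top 105 mm above the bench; leave it there. Origin: middle of its lower edge.
- pin: steel hinge pin, 6 mm thick and 190 mm long with a short bent end, lying in a blue tray (70 x 240 x 22 mm) beyond the rack and viewer; leave it for the colleague. Origin: middle of its underside.
- dish: closed round culture dish, 90 mm across, 15 mm high, on the bench; leave it. Origin: centre of its underside.
- bottle: amber reagent bottle, 68 mm across, 155 mm high, on the bench to the left; leave it. Origin: centre of its underside.
- screwdriver: screwdriver, 200 mm long, lying on the bench beyond the viewer; leave it. Origin: under its middle.
- tube_rack: green tube rack with capped tubes, 75 x 150 mm, 92 mm high in all, on the bench to the left; leave it. Origin: centre of its underside.
- jar: white jar with a blue cap, 72 mm across, 85 mm high, on the bench to the right; leave it. Origin: centre of its underside.
Mind the look-alikes: they are no part of the job. There is more than one size of the part that bears cover_middle; the job needs the middle-sized.

How it is judged:
By the outcome, as a careful person would: the job done as asked, in the order asked, and still so for the second after the job is handed in, while the arm keeps its last pose, push and grip.
It also fails if it takes over 42 s, if anything falls off the work surface, if the arm or the gripper's body presses on something with over 40 N, if the wrist force passes 120 N, or if a joint passes its speed limit or range.

### The arm

A 7-joint arm with a two-finger parallel gripper is mounted at the origin on the work surface. World frame = base frame: x ahead of the robot, y to its left, z up, the work surface at z = 0. Lengths are in mm, angles in rad, forces in N, time in s.
With the tool pointing down it reaches from about 400 to 900 mm from the base axis. Payload 5.6 kg.
Tool frame: the origin (TCP) lies midway between the tips of the shut fingers; the grasp point (between the pads) lies 19 mm behind it; x points along the fingers, y is the direction in which the jaws open and shut, and the axes are right-handed (so a half turn about x gives the same grasp; the last joint's range is limited). The gripper opens to 92 mm and grips with 3 to 60 N. Pads are 20 mm wide; open, the fingers measure 128 mm over their backs; the gripper's body (75 mm by 189 mm) begins 69 mm behind the grasp point.
Start: joints at [-1.273, 0.468, -0.012, 1.603, 0.006, 1.071, -0.056], TCP at [217.298, 612.61, 214.592] pointing down, gripper open.
Joint ranges: [-2.53, 2.53], [-0.31, 2.02], [-1.57, 1.55], [0.28, 2.44], [-1.29, 4.43], [0.15, 1.84], [-2.92, 2.92]. Speed limits (rad/s): [2.57, 2.57, 3.14, 3.14, 3.14, 3.14, 3.14].

### API

Orientations are given as a rotation vector (axis times angle).
In Python, from cell import robot, grip, kin, viewer gives the robot as it stands. Calls block until the motion is done:
- robot.movep(position, orientation): joint-space move of the TCP to a pose.
- robot.servo_line(position, feed=150, rotation=None): straight line of the TCP; rotation=None keeps the orientation; feed is the mean speed in mm/s.
- robot.goto_joints(angles): joint-space move.
- grip(opening, newtons=None): opening from 0.0 (shut) to 1.0 (fully open); newtons is the grip in N (None keeps the last); returns when the fingers have stopped.
- robot.hold(seconds).
- kin.ik(position, orientation): joint angles nearest the present ones, or None.
- robot.observe(): the state.
- viewer.read_camera(name): name is "scene" or "side" or "wrist"; returns the picture (420x560x3 uint8, red, green, blue); there is no depth.
- viewer.camera_info(name): a dict with "camera_matrix" (3x3 intrinsics, pixels), "k1" (the pictures are not rectified: a ray, as slopes to the right and down, at radius r is drawn at 1 + k1 r^2 times it, then the intrinsics apply), "R" (3x3) and "t" (3): a world point X has camera coordinates R X + t. Camera axes: x right, y down, z forward; pixel columns grow to the right and rows downward; lengths in mm; the calibration is good to about 2 mm. A picture is of the moment at which its call begins: read the wrist's pose just before it. camera_info takes no time and is no camera call; for the wrist camera it gives the pose at the moment of the call.
A pose or a line that the arm cannot do raises robot.IKError and nothing moves.
- robot.job_done(): hands the job in, once; it reports no verdict.
Trained networks look in the newest picture that a camera, given by its name, has taken for a name from the list of things; names that differ only in an ending like _2 or _b are one class to them, and where a whole thing is asked for, a point or a joint stands for the part that bears it (a point fixed in the world has none). Each returns a list of dicts, best first, with "confidence" (0 to 1); they miss things now and then, are a little off and sometimes report something else, mostly with a low value. They report only what shows in the picture. A call takes as long as a camera call. They do not tell look-alikes from the thing itself.
- viewer.silhouettes(name, camera): "mask" (420x560 bool, what is visible of it).
- viewer.pinpoint(name, camera): "at" ([x, y, z] in mm, in the coordinates of the camera as it stood for that picture, good to about 4 mm: a listed point, or the origin of a listed thing).
The state is a dict: "t": time; "joints": joint angles; "joint_velocities": joint speeds; "joint_torque": joint torques, N m; "tcp_pos": TCP position; "tcp_rot": TCP orientation; "contact_force": force on the tool from outside, world axes, zero at the start; "wrist_torque": the same for the moment, N m; "grip_width": opening from 0.0 (shut) to 1.0 (fully open).
Only numpy, scipy, OpenCV 4.12 (cv2) and the standard library are available. Lean on these libraries where they do the work, as an engineer would, in place of code of your own. Each camera call takes 0.05 s, during which the arm holds its last target. There are 200 camera calls.

## Working session

There is one attempt and no reset: what is moved stays moved. The work goes in short steps, each a Python script; the robot and the scene stay as the last script left them, time stands still between calls to the robot, and variables do not carry over. Pictures are saved under pics/ and viewed, about 8 in all and at most 12, crops included, and the job is handed in when it is done.

```bash
ls; mkdir -p pics; python3 - <<'E'
from cell import robot, grip, kin, viewer
import cv2, numpy as np
s=viewer.read_camera("scene"); d=viewer.read_camera("side")
cv2.imwrite("pics/scene.png",s[...,::-1]); cv2.imwrite("pics/side.png",d[...,::-1])
o=robot.observe(); print(o["t"],o["tcp_pos"],o["tcp_rot"],o["contact_force"])
for c in("scene","side"):
  I=viewer.camera_info(c); R,t=np.array(I["R"]),np.array(I["t"]); print(c,I["camera_matrix"],I["k1"],-R.T@t)
  for n in("cover_middle","cover_grip","cover_hinge","viewer_hinge","bracket_a","viewer","rack","screen"):
    for q in viewer.pinpoint(n,c):
      print(n,round(q["confidence"],2),np.round(R.T@(np.array(q["at"])-t),1))
print(robot.observe()["t"])
E
```

```text
pics
0.1 [217.14334583 612.1072795  213.72458108] [ 0.26624411  1.55435321 -0.26878108] [-0.42198018  0.40663081 -1.16732863]
scene [[546.33932114   0.         282.12905174]
 [  0.         546.33932114 198.2806159 ]
 [  0.           0.           1.        ]] -0.03627140396644767 [1358.89918742 -210.56329475 1291.54865002]
cover_middle 0.93 [ 445.5 -251.9   95.1]
cover_middle 0.86 [ 357.  -542.9   61.7]
cover_middle 0.64 [ 206.5 -363.5  109.1]
cover_grip 0.97 [ 356.4 -541.   105.7]
cover_grip 0.86 [ 205.9 -360.8  189.9]
cover_grip 0.77 [ 447.4 -247.4  154.6]
cover_hinge 0.8 [ 447.7 -248.7   16.2]
cover_hinge 0.73 [ 447.9 -253.7   98.1]
cover_hinge 0.63 [ 206.1 -359.    10.9]
cover_hinge 0.57 [ 354.  -544.6    4.4]
viewer_hinge 0.6 [571.  117.4  66.2]
viewer_hinge 0.46 [ 450.4 -247.2   16.3]
bracket_a 0.91 [571.7  56.8  72.7]
bracket_a 0.57 [559.6 174.5  71.7]
viewer 0.84 [466.5 109.6  -1.4]
rack 0.53 [569.9  58.   71. ]
screen 0.9 [ 518.8 -261.9    3.7]
side [[385.44741884   0.         285.05538193]
 [  0.         385.44741884 217.14440797]
 [  0.           0.           1.        ]] -0.037630686265522836 [  90.62890083 -692.88106161 1011.81377509]
cover_middle 0.87 [ 357.  -544.9   65.3]
cover_middle 0.79 [ 442.4 -247.7   90.8]
cover_middle 0.6 [ 204.3 -357.9  117. ]
cover_grip 0.96 [ 447.5 -253.5  150.4]
cover_grip 0.86 [ 357.7 -543.5  109.7]
cover_grip 0.81 [ 207.7 -362.8  188.8]
cover_hinge 0.87 [ 355.  -544.1    6. ]
cover_hinge 0.84 [ 446.9 -248.9   17.6]
cover_hinge 0.59 [ 206.9 -362.7   12.5]
viewer_hinge 0.97 [567.8 114.7  76.9]
bracket_a 0.93 [565.7 174.1  75.6]
bracket_a 0.78 [567.9  56.6  72.9]
viewer 0.6 [470.7 105.6   1.5]
rack 0.61 [ 485.6 -255.7   -1.5]
screen 0.85 [ 516.1 -268.7   10.3]
screen 0.25 [ 446.4 -244.5   17. ]
0.9
```

View pics/scene.png

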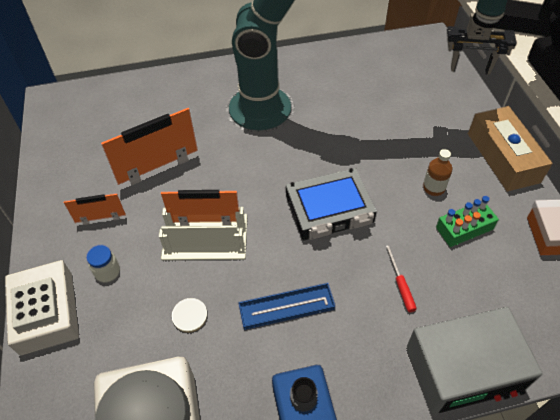

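View pics/side.png

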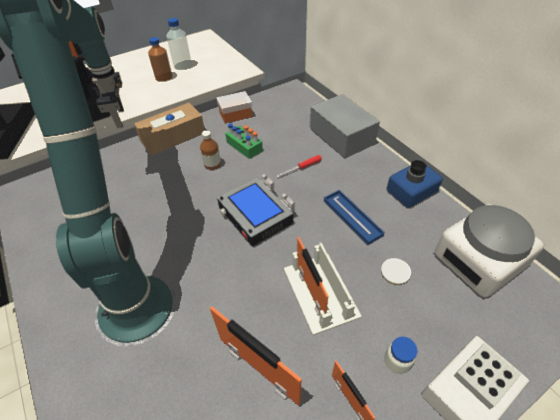

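Candidates for the cover in scene.png: large free-standing one at (150,145), small one at (95,208), and the one in the rack at (201,205). The rack one fits, because its grip height measures about 152–155 mm and it has the white screen beside it. I'll confirm that with an enlarged crop of the wrist views.

```bash
cat > h.py <<'E'
from cell import robot, grip, kin, viewer
import cv2, numpy as np
from scipy.spatial.transform import Rotation as Ro
def rv(a,flip=1):
    "tool down, jaw axis along yaw a (rad) from world x"
    y=flip*np.array([np.cos(a),np.sin(a),0]); x=np.array([0,0,-1.])
    return Ro.from_matrix(np.c_[x,y,np.cross(x,y)]).as_rotvec()
def pin(c,names,show=True):
    I=viewer.camera_info(c); R,t=np.array(I["R"]),np.array(I["t"]); im=viewer.read_camera(c); out={}
    for n in names:
        out[n]=[(round(q["confidence"],2),np.round(R.T@(np.array(q["at"])-t),1)) for q in viewer.pinpoint(n,c)]
        if show: print(c,n,*out[n])
    return im,I,out
E
python3 - <<'E'
from h import *
o=robot.observe(); T=Ro.from_rotvec(o["tcp_rot"]).as_matrix(); print(T)
I=viewer.camera_info("wrist");R,t=np.array(I["R"]),np.array(I["t"])
print("cam in tool",T.T@(-R.T@t-o["tcp_pos"]),"fwd",T.T@R[2],I["camera_matrix"],I["k1"])
for p in([567,115,330],[447,-250,300]):
  for f in(1,-1):
    print(p,f,kin.ik(p,rv(0,f)))
E
```

```text
[[ 6.86854653e-05  3.34258205e-01  9.42481537e-01]
 [ 4.36018007e-05  9.42481537e-01 -3.34258209e-01]
 [-9.99999997e-01  6.40525727e-05  5.01605233e-05]]
cam in tool [-169.5576685    -0.83832013  -81.48330815] fwd [ 9.58287993e-01 -2.62083884e-04  2.85804222e-01] [[332.46337762   0.         277.51529236]
 [  0.         332.46337762 205.57526241]
 [  0.           0.           1.        ]] 0.0035369320641893943
[567, 115, 330] 1 [-0.70546532  0.26192272  0.55407988  1.67185142 -0.14412594  1.24874173
 -0.12088567]
[567, 115, 330] -1 [-0.31155559  0.24945317  0.06564612  1.64649674 -0.0170878   1.24620224
  2.89910703]
[447, -250, 300] 1 [-0.5441977   0.2395224   1.17529299  1.8846759  -0.23969973  1.1735587
  0.71496365]
[447, -250, 300] -1 [-0.65714039  0.34994266  1.38616685  1.88775827 -0.36842577  1.21045266
 -2.28889419]
```

```bash
python3 -c "
import cv2
a=cv2.imread('pics/scene.png')[95:275,50:260]
cv2.imwrite('pics/crop1.png',cv2.resize(a,None,fx=3.3,fy=3.3,interpolation=cv2.INTER_CUBIC))"
```

```text
(no output)
```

View pics/crop1.png

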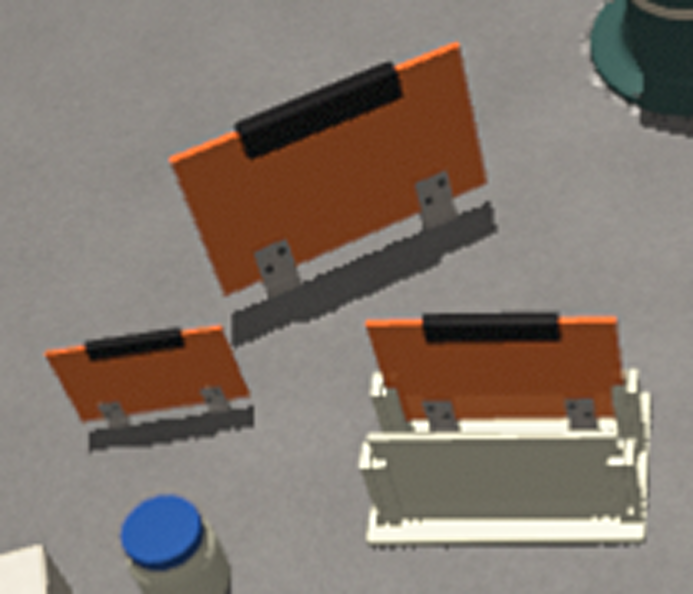

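The crop confirms it: of the three covers, the middle-sized one stands in the rack at scene pixel (201,205), and the large and small ones stand free. Next I'll take closer wrist views of the brackets and the rack.

```bash
python3 - <<'E'
from h import *
import pickle
def look(p,tag,names):
    robot.movep(p,rv(0)); robot.hold(0.2)
    im,I,out=pin("wrist",names); cv2.imwrite(f"pics/{tag}.png",im[...,::-1])
    pickle.dump((im,I),open(tag+".pkl","wb")); o=robot.observe(); print(o["t"],o["tcp_pos"],o["joints"])
look([567,141,270],"w_view",["viewer_hinge","bracket_a"])
look([447,-237,300],"w_rack",["cover_grip","cover_hinge","cover_middle","screen"])
E
```

```text
wrist viewer_hinge
wrist bracket_a (0.97, array([573.3,  60.2,  74. ])) (0.74, array([560.9, 176.1,  68.2]))
3.3667 [566.92530294 141.29225952 269.94968958] [-0.71717087  0.320501    0.52437286  1.73622456 -0.17516624  1.1316426
 -0.13949739]
wrist cover_grip (0.84, array([ 354.3, -545.6,  107.7]))
wrist cover_hinge (0.68, array([ 206.7, -362.9,   12.5]))
wrist cover_middle (0.9, array([ 211.5, -360. ,  115.1])) (0.65, array([ 357.6, -544.9,   63.3])) (0.19, array([ 526.4, -534.2,    1.1]))
wrist screen (0.89, array([ 510.9, -267.1,    8.8])) (0.32, array([ 481.6, -259. ,   -3.1]))
5.2917 [ 447.12227158 -236.83995382  299.97523028] [-0.32906915  0.15288367  0.84852646  1.88874209 -0.12517611  1.1543034
  0.56483024]
```

```bash
python3 -c "
import cv2,numpy as np
a=cv2.imread('pics/w_view.png');b=cv2.imread('pics/w_rack.png')
cv2.imwrite('pics/both.png',np.vstack([cv2.resize(a[60:360,100:480],None,fx=1,fy=1),b[60:360,100:480]]))
cv2.imwrite('pics/wv.png',cv2.resize(a,None,fx=1.4,fy=1.4,interpolation=cv2.INTER_CUBIC))
cv2.imwrite('pics/wr.png',cv2.resize(b,None,fx=1.4,fy=1.4,interpolation=cv2.INTER_CUBIC))"
```

```text
(no output)
```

View pics/wv.png

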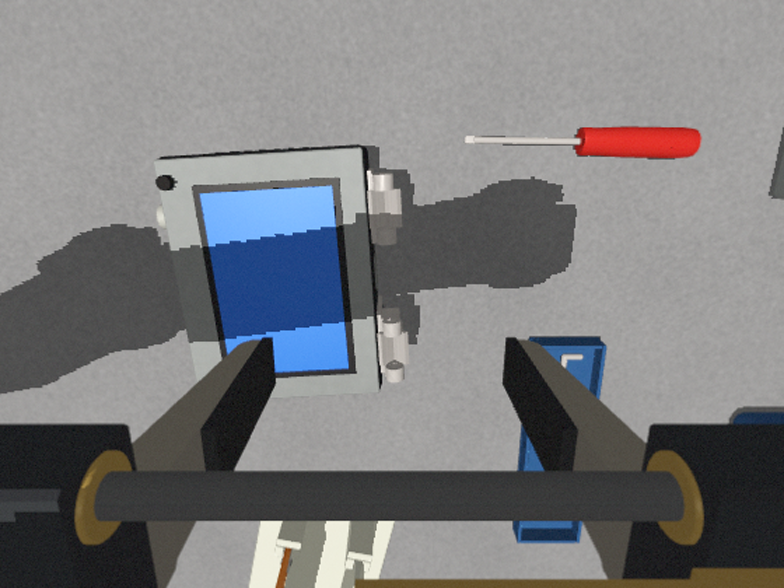

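View pics/wr.png

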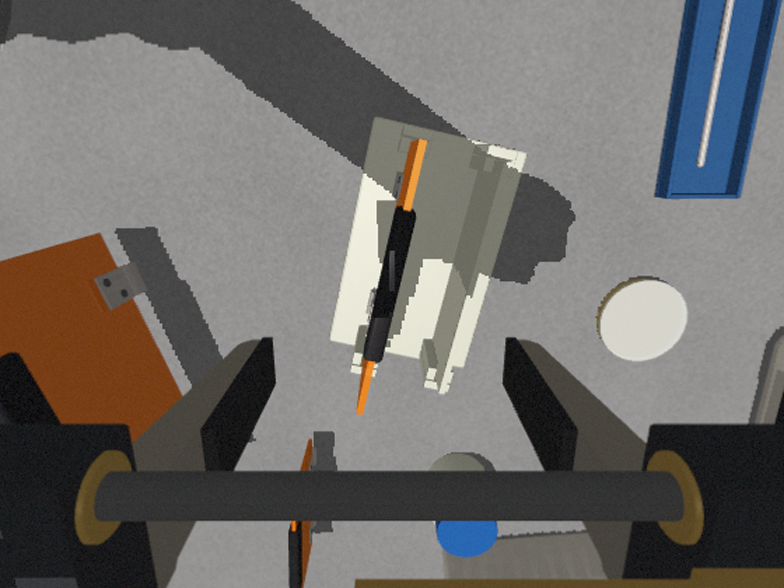

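Wrist views: the viewer is yawed a few degrees, with its bracket ears at about (382,180), (385,238), (391,314) and (395,373) in the 1.4x picture. The rack is yawed the other way by about 12°, and the rail runs from (405,208) to (374,360). I'll enlarge both for pixel-accurate points.

```bash
python3 -c "
import cv2,numpy as np
a=cv2.imread('pics/w_view.png')[115:280,255:305];b=cv2.imread('pics/w_rack.png')[90:300,245:310]
f=lambda i,s:cv2.resize(i,None,fx=s,fy=s,interpolation=cv2.INTER_CUBIC)
def tick(i,s,r0,c0):
  for r in range((r0+9)//10*10,r0+i.shape[0]//s,10): cv2.line(i,(0,(r-r0)*s),(5,(r-r0)*s),(0,0,255),1); cv2.putText(i,str(r),(6,(r-r0)*s+4),0,.35,(0,0,255),1)
  for c in range((c0+9)//10*10,c0+i.shape[1]//s,10): cv2.line(i,((c-c0)*s,0),((c-c0)*s,5),(0,0,255),1); cv2.putText(i,str(c),((c-c0)*s-8,15),0,.35,(0,0,255),1)
  return i
A=tick(f(a[:98],6),6,115,255)[:590];B=tick(f(a[70:],6),6,185,255)
H=np.zeros((600,800,3),np.uint8);H[:588,:300]=tick(f(a[:98],6),6,115,255)[:588];H[:570,310:610]=B[:570]
b2=f(b,2)
H[:420,620:750]=tick(b2,2,90,245)
cv2.imwrite('pics/z.png',H)"
```

```text
(no output)
```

View pics/z.png

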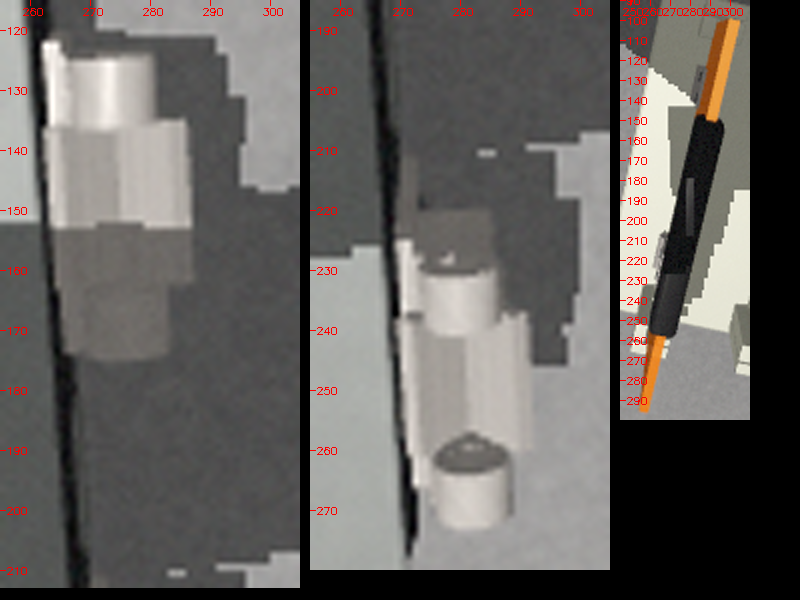

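```bash
cat > fit.py <<'E'
import pickle,numpy as np,cv2
from scipy.optimize import least_squares
def proj(I,X):
    R,t=np.array(I["R"]),np.array(I["t"]); c=X@R.T+t; s=c[:,:2]/c[:,2:]
    s=s*(1+I["k1"]*(s**2).sum(1,keepdims=True)); K=np.array(I["camera_matrix"])
    return s*[K[0,0],K[1,1]]+K[:2,2]
def fit(I,s,z,px,x0):
    s=np.array(s,float);px=np.array(px,float);z=np.broadcast_to(z,s.shape)
    X=lambda p:np.c_[p[0]-np.sin(p[2])*s,p[1]+np.cos(p[2])*s,z]
    r=least_squares(lambda p:(proj(I,X(p))-px).ravel(),x0,loss='soft_l1')
    return r.x,(proj(I,X(r.x))-px).round(1)
if __name__=="__main__":
    I=pickle.load(open("w_view.pkl","rb"))[1]
    p,r=fit(I,[87,75,45,33,-33,-45,-75,-87],80,[[273,124.5],[273.3,136],[275,152.8],[275.7,174.5],[279.5,230],[279.8,240],[281.5,262],[281.9,272.5]],[567,115,0])
    print("hinge",p,np.degrees(p[2]));print(r.tolist())
    I=pickle.load(open("w_rack.pkl","rb"))[1]
    p,r=fit(I,[55,-55,100,-100],np.array([168,168,164,164.]),[[288.8,149.5],[267.5,258],[299,99.5],[257.3,295.5]],[447,-250,0])
    print("cover",p,np.degrees(p[2]));print(r.tolist())
E
python3 fit.py
```

```text
hinge [5.66122138e+02 1.17924427e+02 6.19138048e-02] 3.5473997074320924
[[-0.3, -1.0], [0.1, -0.9], [0.2, 10.4], [0.1, -0.4], [-0.2, 0.3], [0.1, -0.0], [-0.1, 1.3], [0.1, -0.1]]
cover [ 4.46040173e+02 -2.47177029e+02 -1.96152948e-01] -11.23873607912395
[[-0.0, 0.1], [-1.6, 0.8], [0.3, -1.2], [0.6, 0.2]]
```

```bash
python3 - <<'E'
from h import *
st=lambda m:(lambda o:print(m,round(o["t"],2),o["tcp_pos"].round(1) if hasattr(o["tcp_pos"],'round') else o["tcp_pos"],np.round(o["contact_force"],1),np.round(o["wrist_torque"],2),round(o["grip_width"]*92,1)))(robot.observe())
robot.movep([446,-247.5,260],rv(-.196)); robot.servo_line([446,-247.5,136],feed=110); st("down")
grip(0.0,35); robot.hold(.2); st("gripped")
im=viewer.read_camera("wrist"); cv2.imwrite("pics/grip.png",im[...,::-1])
E
```

```text
down 6.86 [ 446.5 -247.8  136.6] [0.4 0.  0.3] [-0.06  0.14  0.02] 92.3
gripped 8.22 [ 446.3 -247.6  136. ] [ 1.4 -0.6 -1.8] [-0.21 -0.49 -0.21] 13.8
```

View pics/grip.png

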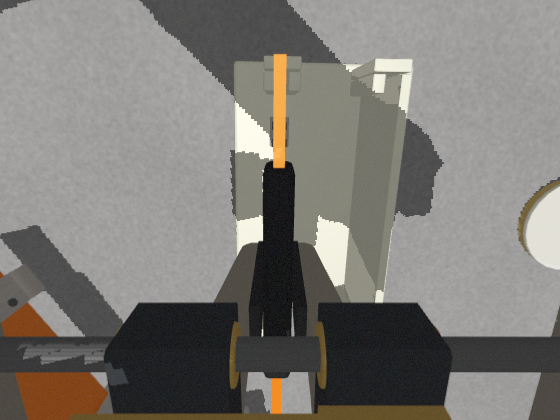

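Gripped: width 13.8 mm on the 14 mm rail, low forces, and the rail is centred between the pads (columns 263–295, panel far end at row 54). I'll compute the cover's offset along the rail, then lift straight up and carry it over.

```bash
python3 - <<'E'
from h import *
from fit import *
def st(m):
    o=robot.observe();print(m,round(o["t"],2),np.round(o["tcp_pos"],1),np.round(o["contact_force"],1),np.round(o["wrist_torque"],2),round(o["grip_width"]*92,1));return o
I=viewer.camera_info("wrist")
p,r=fit(I,[100,55],np.array([164,168.]),[[280,54.5],[279,166]],[446,-247,-.196]); print("cover fit",p,r.tolist())
robot.servo_line([446.3,-247.6,160],feed=40); st("up1")
robot.servo_line([446.3,-247.6,270],feed=90); st("up2")
robot.servo_line([566.5,117,270],feed=130,rotation=rv(.062)); robot.hold(.3); o=st("over")
im,I,out=pin("wrist",["bracket_a","cover_hinge","viewer_hinge"]); cv2.imwrite("pics/over.png",im[...,::-1]); pickle.dump((im,I),open("over.pkl","wb"))
for c in("scene","side"):
    im,I,out=pin(c,["cover_hinge","cover_grip","bracket_a"]); cv2.imwrite(f"pics/over_{c}.png",im[...,::-1])
st("end")
a=cv2.imread("pics/over_scene.png")[100:260,250:410];b=cv2.imread("pics/over.png")
H=np.zeros((600,800,3),np.uint8); H[:384,:384]=cv2.resize(a,(384,384),interpolation=2);H[:312,384:]=cv2.resize(b,(416,312))
c=cv2.imread("pics/over_side.png")[100:260,190:350]; H[312:600,400:688]=cv2.resize(c,(288,288),interpolation=2);cv2.imwrite("pics/overall.png",H)
E
```

```text
cover fit [ 4.45858788e+02 -2.47395378e+02 -2.03544547e-01] [[0.0, -1.4], [-0.0, 3.0]]
up1 9.02 [ 446.3 -247.6  160.1] [ 0.5 -1.6 -2. ] [-0.19 -0.45 -0.18] 13.9
up2 10.39 [ 445.9 -247.4  269.4] [-0.8  0.3 -3.1] [-0.06  0.07  0.02] 13.5
over 13.79 [566.5 117.  270. ] [ 0.7  0.7 -3.1] [-0.08  0.07 -0.02] 13.7
wrist bracket_a (0.88, array([559.6, 178.8,  66.9]))
wrist cover_hinge
wrist viewer_hinge
scene cover_hinge (0.92, array([ 353. , -546.6,    3.2])) (0.86, array([ 208.3, -358.3,   10.1])) (0.56, array([563.2, 115.2, 147.9]))
scene cover_grip (0.94, array([564.8, 119.2, 288.3])) (0.8, array([ 207.8, -360.9,  188.9])) (0.79, array([ 356.3, -539.3,  106.5]))
scene bracket_a (0.69, array([562.4, 174.7,  71.5])) (0.66, array([569.7,  58.6,  74.7]))
side cover_hinge (0.85, array([ 352.5, -541.1,    4.7])) (0.7, array([743. , -70.3,   3.7])) (0.68, array([ 206.8, -362.7,   10.1])) (0.66, array([566.8, 114.5, 153.6]))
side cover_grip (0.92, array([ 206.7, -364.8,  188.9])) (0.68, array([565.6, 109.2, 289.2])) (0.63, array([ 356.7, -540.7,  108.4]))
side bracket_a (0.83, array([565.6, 174.6,  71.2])) (0.59, array([569.8,  58.2,  74.5]))
end 14.39 [566.5 117.  270. ] [ 0.5 -0.1 -2.7] [-0.07  0.06 -0.01] 13.6
```

View pics/overall.png

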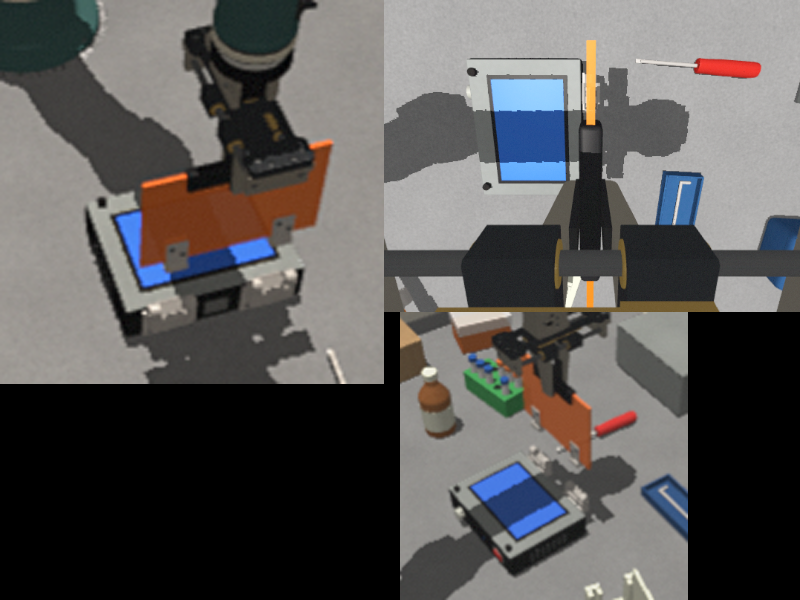

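```bash
python3 - <<'E'
from fit import *
I=pickle.load(open("w_view.pkl","rb"))[1]
for idx in ([0,1,3,4,5,6,7],[0,1,3,5,7],[0,3,4,7]):
    s=np.array([87,75,45,33,-33,-45,-75,-87])[idx];px=np.array([[273,124.5],[273.3,136],[275,152.8],[275.7,174.5],[279.5,230],[279.8,240],[281.5,262],[281.9,272.5]])[idx]
    p,r=fit(I,s,80,px,[567,115,0]);print(p,r[:,1])
im,I=pickle.load(open("over.pkl","rb"))
# panel ends / rail end in the carried cover: orange mask
g=im.astype(int);m=(g[...,0]>200)&(g[...,1]>120)&(g[...,2]<110);m[:, :240]=0;m[:,320:]=0
r,c=np.where(m[:200]);print("rows",r.min(),r.max(),"cols top/bot",c[r<r.min()+5].mean(),c[r>r.max()-5].mean())
top=r.min()
for s,z in((100,298),(-100,298),(55,302)):
    y=np.array([566.5,117,0])+s*np.array([-np.sin(.062),np.cos(.062),0]);y[2]=z;print(s,proj(I,y[None]))
E
```

```text
[5.66148879e+02 1.17657346e+02 6.17587624e-02] [-0.7 -0.6 -0.2  0.5  0.2  1.5  0.1]
[5.66079665e+02 1.17333915e+02 6.07222398e-02] [-0.4 -0.3  0.1  0.4  0.4]
[5.66203890e+02 1.17535947e+02 6.06980920e-02] [-0.6 -0.1  0.6  0.2]
rows 55 167 cols top/bot 278.5 278.0
100 [[279.71371738  53.71788138]]
-100 [[278.87881007 440.78571862]]
55 [[279.51691935 169.49321485]]
```

```bash
python3 - <<'E'
from h import *
def f():
    fs=[]
    for _ in range(3):
        robot.hold(.05); o=robot.observe(); fs.append(np.r_[o["contact_force"],o["wrist_torque"]])
    return o,np.mean(fs,0)
P=np.array([566.4,117.4,0])
robot.servo_line(P+[0,0,214],feed=60,rotation=rv(.061)); robot.hold(.2); o,b=f(); print(round(o["t"],2),o["tcp_pos"].round(1),b.round(2))
z=214
while z>187:
    z-=2 if z>194 else 1
    robot.servo_line(P+[0,0,z],feed=20); o,w=f(); d=w-b
    print(z,round(o["t"],2),o["tcp_pos"].round(1),d.round(2))
    if np.abs(d[:3]).max()>7: break
E
```

```text
15.82 [566.5 117.5 214.2] [ 0.07  0.2  -2.45 -0.06  0.06 -0.02]
212 16.23 [566.4 117.4 212. ] [ 0.34 -0.05 -0.53 -0.01  0.03  0.03]
210 16.62 [566.4 117.4 210. ] [-0.32  0.04  0.08  0.    0.01 -0.01]
208 17.02 [566.4 117.4 208. ] [ 0.28 -0.35 -0.68  0.01 -0.01  0.  ]
206 17.43 [566.4 117.4 206. ] [ 0.37 -0.38 -0.22 -0.01 -0.03  0.03]
204 17.82 [566.4 117.4 204. ] [-0.37 -0.45 -0.17 -0.01  0.01 -0.02]
202 18.23 [566.4 117.4 202. ] [ 0.23  0.49 -0.31  0.01  0.03 -0.  ]
200 18.62 [566.4 117.4 200. ] [-0.1  -0.36 -0.34  0.01  0.01  0.03]
198 19.02 [566.4 117.4 198. ] [-0.19 -0.08 -0.65 -0.01  0.02  0.02]
196 19.43 [566.4 117.4 196. ] [-0.19  0.26  0.08 -0.   -0.01  0.01]
194 19.82 [566.4 117.4 194. ] [-0.44 -0.22  0.15 -0.01  0.01  0.03]
193 20.23 [566.4 117.4 193. ] [ 0.2  -0.03 -0.13 -0.04  0.    0.04]
192 20.62 [566.4 117.4 192. ] [ 0.02 -0.46 -0.22  0.01 -0.02  0.04]
191 21.02 [566.4 117.4 191. ] [ 0.03 -0.29 -0.3  -0.01  0.01  0.01]
190 21.43 [566.6 117.4 190.1] [ 0.49 -0.28  0.96 -0.04 -0.19  0.13]
189 21.82 [566.9 117.4 190. ] [-0.91 -1.02  8.27 -0.15  0.41  0.13]
```

```bash
python3 - <<'E'
from h import *
robot.servo_line([566.9,117.4,189.2],feed=20); robot.hold(.4)
o=robot.observe();print(round(o["t"],2),o["tcp_pos"].round(1),o["tcp_rot"],rv(.061),np.round(o["contact_force"],1),np.round(o["wrist_torque"],2),np.abs(o["joint_velocities"]).max(),o["grip_width"]*92)
H=np.zeros((600,800,3),np.uint8)
for i,(c,s) in enumerate((("scene",np.s_[140:260,270:390]),("side",np.s_[150:270,205:325]))):
    im,I,out=pin(c,["cover_hinge","cover_grip","viewer_hinge"],False)
    for n in out: print(c,n,[q for q in out[n] if np.hypot(*(q[1][:2]-[567,117]))<30])
    H[:400,i*400:i*400+400]=cv2.resize(im[s][...,::-1],(400,400),interpolation=2)
im=viewer.read_camera("wrist");H[400:,:267]=cv2.resize(im[...,::-1],(267,200));cv2.imwrite("pics/seat.png",H)
E
```

```text
22.48 [567.1 117.4 190. ] [ 1.16461545  1.23756805 -1.16362775] [ 1.16415187  1.23742261 -1.16415187] [-1.5 -1.7  6.5] [-0.2   0.63  0.11] 0.0009955188466433708 13.840947581291754
scene cover_hinge [(0.97, array([568.5, 115. ,  69.6]))]
scene cover_grip [(0.81, array([570.3, 114.9, 207.5]))]
scene viewer_hinge [(0.68, array([570.3, 120.1,  70.8]))]
side cover_hinge [(0.64, array([566.3, 116.5,  70.8]))]
side cover_grip [(0.68, array([569.6, 114.6, 203.1]))]
side viewer_hinge [(0.65, array([568.9, 115.9,  76.6]))]
```

View pics/seat.png

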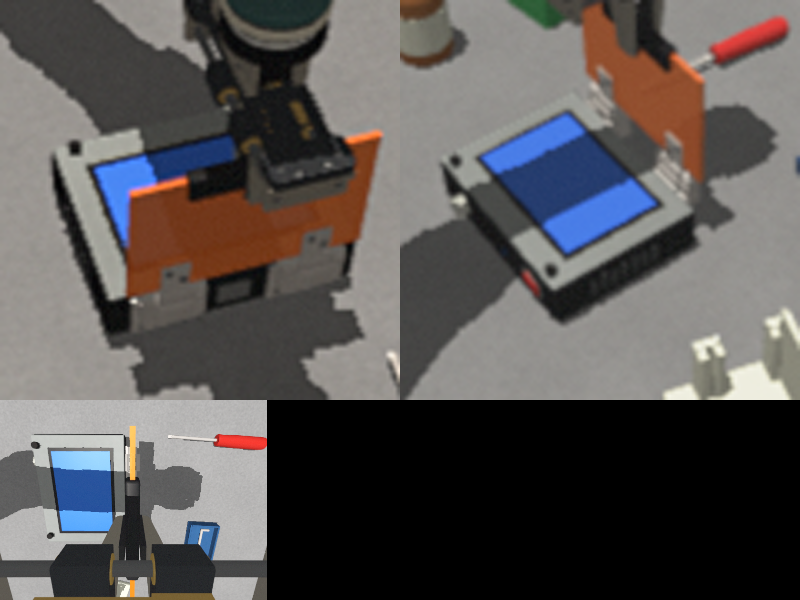

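```bash
python3 - <<'E'
from h import *
for x in(566.4,565.9):
    robot.servo_line([x,117.4,189.2],feed=20); robot.hold(.4)
    w=[];
    for _ in range(6): robot.hold(.05);o=robot.observe();w.append(np.r_[o["contact_force"],o["wrist_torque"]])
    print(x,round(o["t"],2),o["tcp_pos"].round(2),np.mean(w,0).round(2),np.degrees(Ro.from_rotvec(o["tcp_rot"]).as_matrix()[:2,0]).round(2))
E
```

```text
566.4 23.88 [566.84 117.41 189.97] [-0.92 -0.62  5.03 -0.2   0.42  0.11] [0.06 0.02]
565.9 24.82 [566.64 117.4  189.97] [-0.36 -0.74  5.56 -0.2   0.15  0.13] [0.1  0.02]
```

```bash
python3 - <<'E'
from h import *
robot.hold(.3); o=robot.observe(); print(round(o["t"],2),o["tcp_pos"].round(2),o["contact_force"].round(1),np.abs(o["joint_velocities"]).max(),o["grip_width"]*92); robot.job_done()
E
```

```text
25.12 [566.64 117.38 189.95] [-0.5 -1.   5.5] 0.0013394554256877878 14.032681549493693
the job is handed in; nothing more can be done
```

I lifted the middle-sized amber cover out of the rack by its grip rail and lowered it upright onto the viewer's hinge brackets. I handed the job in at 25.1 s, still gripping it.

**Last checks:**
- **Height:** the downward motion stopped firmly with the TCP at z = 190.0 mm, exactly the height expected when `cover_hinge` is 72 mm above the bench.
- **Forces:** the cover presses down with about 8 N, and the sideways force is about 1 N or less.
- **Attitude and motion:** the tool is about 0.1° off vertical, the arm is still, and the grip width reads 14.0 mm on the 14 mm rail.
- **Pictures:** both knuckles appear to sit in the brackets. The networks put `cover_hinge` within about 6 mm of `viewer_hinge`, which is within their scatter.

**Not fully settled:** no picture was close enough to see the bore alignment directly, so I rely on the stop height and the forces for that. A small wrist moment of about 0.2 N m remains. I saw nothing else on the bench disturbed, though I made no separate check of each item.

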